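Turn the square tile over in its flip tray

ROBOT

A 7-joint arm with a two-finger parallel gripper is mounted at the origin on a cart in front of the work surface, level with it; the furniture and walls round the work are solid. World frame = base frame: x ahead of the robot, y to its left, z up, the work surface at z = 0. Lengths are in m, angles in rad, forces in N, time in s.
With the tool pointing down it reaches from about 0.35 to 0.9 m from the base axis. Payload 8.1 kg.
Tool frame: the origin (TCP) lies at the very end of the fingers, on their centre line; the grasp point (between the pads) lies 19 mm behind it (arm.tcp_to_grasp is the z of the grasp point in the tool frame, in m); z points along the fingers, y is the line along which they close (so a half turn about z gives the same grasp; the last joint's range is limited). The gripper opens to 92 mm and grips with 3 to 60 N. Pads are 19 mm wide; open, the fingers measure 130 mm over their backs; the gripper's body (75 mm by 190 mm) begins 47 mm behind the grasp point.
Start: joints at [1.186, 0.434, 0.025, 1.573, -0.012, 1.134, -0.075], TCP at [0.174, -0.6, 0.227] pointing down, gripper open.
Joint ranges: [-2.62, 2.62], [-0.44, 2.09], [-1.27, 1.32], [0.08, 2.57], [-1.32, 4.46], [0.12, 2], [-2.74, 2.74]. Speed limits (rad/s): [2.22, 2.22, 3.01, 3.01, 3.14, 3.14, 3.14].

INTERFACE

Orientations are given as a rotation vector (axis times angle).
In Python, from cell import readout, vision, sign_off, arm gives the robot as it stands. The module is installed in compiled form; this text tells all that it offers.
- The arm moves only by the shell command python3 -m creep 'ROWS' [FORCE]. ROWS is JSON, a list of rows, each a list of 5 numbers: the shift along the tool's x, y, z in units of 4 cm (1.0 is 4 cm), then the turn about the tool's z in units of 4 degrees (1.0 is 4 degrees), then the opening, from 0 (shut) to 1 (fully open). A call has 1 to 12 rows; each row shifts and turns the commanded pose from where the row before left it, along the tool's axes as they then stand; what a row does not reach is not made up. A row lasts 1/8 s, in which the tool goes at most 62.5 mm and 10.7 degrees, less where a joint would pass 70% of its speed; a pose out of reach is approached as far as the arm can. A call with a number of a shift or a turn outside -1 to 1 is refused whole. A call with a gripper value outside its range is refused whole. The fingers move at their own pace and stop on an object; FORCE is the grip in N (left out, the last holds). Time passes only in rows, so rows that do not move let the fingers close. It gives the time, the measured TCP pose, the force, the opening and the grip force at its end, in the units of the state.
- readout.observe(): the state, without advancing time (a new reading comes with each control period).
- vision.get_image(name): name is "side" or "top"; returns a dict with "pixels" (480x640x3 uint8, blue, green, red), "z_map" (480x640 float32, m along the optical axis (not along the pixel's ray), 0 where there is no reading), "camera_matrix" (3x3 intrinsics, pixels), "position" and "rotation" of the camera in the world. Camera axes: x right, y up, looking along -z (the intrinsics and any distortion apply to the point x, -y, -z); pixel columns grow to the right and rows downward; lengths in m; the calibration is good to about 2 mm. A picture is of the moment at which its call begins.
- sign_off(): hands the job in; it is judged then, once.
The state is a dict: "clock": time; "joints": joint angles; "dq": joint speeds; "joint_efforts": joint torques, N m; "position": TCP position; "ee_rot": TCP orientation; "force": force on the tool from outside, world axes, zero at the start; "ft_torque": the same for the moment, N m; "width": opening from 0.0 (shut) to 1.0 (fully open); "gripper_force": force on a finger pad.
Only numpy, scipy, OpenCV 4.12 (cv2) and the standard library are available. Lean on these libraries where they do the work, as an engineer would, in place of code of your own. Each camera call takes 0.05 s, during which the arm holds its last target. There are 200 camera calls.

TASK

Two wooden flip trays stand on the desk, one with a square tile in its swinging pan, one with a round chip. Turn the square tile over to its ringed face: take its pan by the knob and tip it up and over past upright, so that the tile tumbles into the fixed well behind, then swing the empty pan back down to rest and let go. Do not touch the tile with the fingers, and leave the round chip where it lies.

Things in the scene. Friction and masses are not known exactly. Their poses are not given: they have to be found in the camera images.
- square_knob (a point): Centre of the knob on the square tile's pan, on the robot's side, 44 mm above the desk: a dark wooden roller 20 mm across, 26 mm long, its axis along its own y (parallel to the hinge). Pinched on its flat ends from above it turns between the fingers as the pan swings. Clear 40 mm beyond each end; a neck 10 mm wide and 32 mm long joins it to the pan. Axes turn with the pan; pan down: x to the hinge, z up.
- square_hinge (a point): Middle of that flip tray's hinge axis, 40 mm above the desk; fixed. x level, away from the knob; y along the hinge; z up. With the pan down the knob's centre is at x -115, z +4 mm here and swings up and over toward +x. The fixed well lies at x 2 to 74 mm, 72 mm wide, floor 12 mm below the hinge, walls 12 mm above it. The tray is 84 mm wide and fixed to the desk.
- square_pan (a joint): Angle of the square tile's pan about the hinge, rad: 0 = down and level (its weight holds it there), grows as the knob is lifted up and over, stop at 2.1. Pan 74 x 66 mm outside, walls 14 mm above its floor, rib 7 mm high at the hinge end; 0.15 kg, nearly free hinge. The tile slides down to the rib and tumbles over it into the well at about 1.65 to 1.85.
- tile: Square wooden tile, 44 x 44 x 10 mm, 30 g, loose in the pan of the flip tray with the listed knob. Origin at its centre; its z axis points out of its plain face, which is up at the start. The other face carries a dark ring 30 mm across.
- chip: Round wooden chip, 44 mm across, 10 mm thick, lying in the pan of the other flip tray, which is built alike and is to be left alone. Origin at its centre, z out of its plain face.
Not all that is in view belongs to the job. Leave any green or yellow look-alike of the tile alone.

How it is judged:
On the way:
1. the pan of the square tile is tipped past upright (over 92 degrees) (value of joint square_pan above 1.606 rad), for 0.1 s.
At the end, for the whole second after the job is handed in: The square tile lies at rest in the well of its flip tray, ringed face up and level within 11 degrees; its pan is back down within 6 degrees; the round chip lies within 15 mm of where it was (angle between tile's own z axis and vertical above 2.94 rad and x of tile in the frame of square_hinge between 0.012 and 0.064 m and y of tile in the frame of square_hinge between -0.026 and 0.026 m and z of tile in the frame of square_hinge below 0.003 m and linear speed of tile below 0.02 m/s and value of joint square_pan below 0.1 rad and distance of chip from where it was at the start of the episode below 0.015 m); the robot touches nothing.
It fails at once if the fingers touch the tile (contact force between the fingers and tile above 0.5 N).
It fails at once if the round chip is shifted by more than 20 mm (distance of chip from where it was at the start of the episode above 0.02 m).
It also fails if it takes over 48 s, if anything falls off the work surface, if the arm or the gripper's body presses on something with over 40 N, if the wrist force passes 120 N, or if a joint passes its speed limit or range.

## Working session

There is one attempt and no reset: what is moved stays moved. The work goes in short steps, Python scripts to look and compute and a shell command to move; the robot and the scene stay as the last step left them, time stands still between calls to the robot, and variables do not carry over. Pictures are saved under pics/ and viewed, at most 10 in all, crops included, and the job is handed in when it is done.

```bash
mkdir -p pics
python3 - <<'E'
from cell import readout, vision, arm
import cv2,numpy as np
s=readout.observe()
for k in s: print(k,np.round(s[k],3))
print(arm.tcp_to_grasp)
for n in("top","side"):
    im=vision.get_image(n); cv2.imwrite(f"pics/{n}0.png",im["pixels"]); np.savez(f"pics/{n}0.npz",**im)
    print(n,im["camera_matrix"],im["position"],im["rotation"],im.keys())
E
```

```text
clock 0.0
joints [ 1.186  0.435  0.025  1.574 -0.012  1.134 -0.075]
dq [-0.002  0.    -0.001 -0.001 -0.     0.001 -0.   ]
joint_efforts [ 1.0000e-03 -6.6786e+01  9.8500e-01 -3.1446e+01 -6.1000e-02  4.3000e-02
  0.0000e+00]
position [ 0.174 -0.6    0.226]
ee_rot [-3.109e+00 -4.410e-01  1.000e-03]
force [0.752 0.411 0.126]
ft_torque [-0.035 -0.002 -0.056]
gripper_force 0.0
width 1.007
-0.0188
top [[479.64904408   0.         325.30079411]
 [  0.         479.64904408 238.85590601]
 [  0.           0.           1.        ]] [0.43119302 0.137952   0.92891136] [ 0.05403801 -0.02058739 -1.55423258] dict_keys(['pixels', 'z_map', 'camera_matrix', 'position', 'rotation'])
side [[478.93654211   0.         309.68326191]
 [  0.         478.93654211 237.77969283]
 [  0.           0.           1.        ]] [ 0.11584909 -0.42009242  0.60835362] [ 0.85795684 -0.24987873 -0.52239151] dict_keys(['pixels', 'z_map', 'camera_matrix', 'position', 'rotation'])
```

View pics/top0.png

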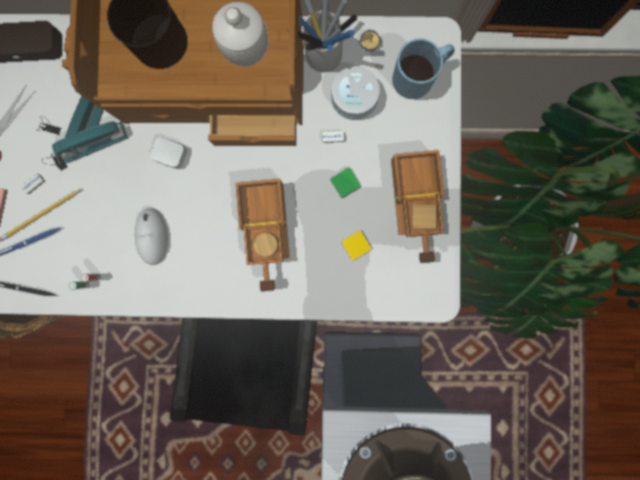

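View pics/side0.png

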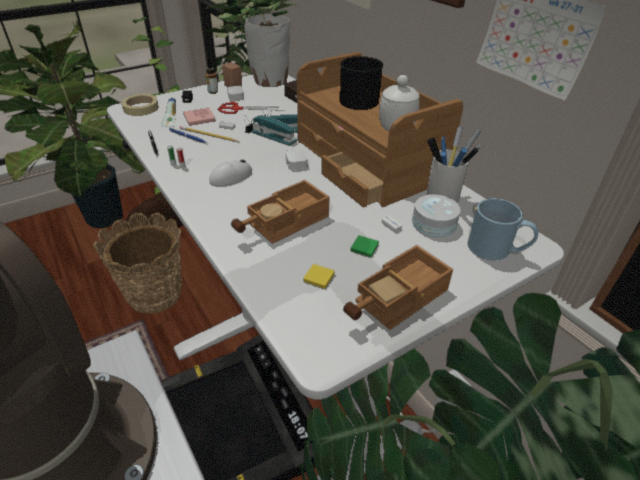

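The top view shows the square tile's tray on the right: knob at about (428,257), tile (424,216), well (417,175). Candidates that could be mistaken for it are the chip in the left tray (265,245, knob 267,285), the green square (346,182) and the yellow square (356,245). In the side view the square tray's knob is at (353,310). I choose the right-hand tray.

```bash
cat > h.py <<'E'
import numpy as np,cv2
from scipy.spatial.transform import Rotation as R
def ray(im,u,v):
    K=im["camera_matrix"]; d=np.array([(u-K[0,2])/K[0,0],-(v-K[1,2])/K[1,1],-1.])
    return R.from_rotvec(im["rotation"]).apply(d)
def onz(im,u,v,z):
    d=ray(im,u,v); p=np.array(im["position"]); return p+d*(z-p[2])/d[2]
def proj(im,P):
    q=R.from_rotvec(im["rotation"]).inv().apply(np.array(P)-im["position"]); K=im["camera_matrix"]
    return K[0,0]*q[0]/-q[2]+K[0,2],K[1,1]*-q[1]/-q[2]+K[1,2]
def knob(im,x0,y0,x1,y1):
    hsv=cv2.cvtColor(im["pixels"],cv2.COLOR_BGR2HSV)
    m=cv2.inRange(hsv,(0,60,20),(20,255,105)); k=np.zeros_like(m); k[y0:y1,x0:x1]=m[y0:y1,x0:x1]
    n,l,st,c=cv2.connectedComponentsWithStats(k); i=1+np.argmax(st[1:,4]); return c[i],st[i],(l==i)
E
python3 - <<'E'
from h import *
t=dict(np.load("pics/top0.npz"));s=dict(np.load("pics/side0.npz"))
c,st,_=knob(t,410,245,445,268);print(c,st); a=onz(t,*c,.050);print("top knob",a)
c2,st2,_=knob(s,340,296,364,324);print(c2,st2,"side knob",onz(s,*c2,.044), "proj of top",proj(s,[*a[:2],.044]))
# tray contour
hsv=cv2.cvtColor(t["pixels"],cv2.COLOR_BGR2HSV)
m=cv2.inRange(hsv,(5,70,50),(25,255,255)); k=np.zeros_like(m);k[140:245,380:452]=m[140:245,380:452]
k=cv2.morphologyEx(k,cv2.MORPH_OPEN,np.ones((9,9)))
cs,_=cv2.findContours(k,0,2);cc=max(cs,key=cv2.contourArea)
b=cv2.boxPoints(cv2.minAreaRect(cc));print(b)
for p in b: print(onz(t,*p,.05))
o=[cv2.resize(t["pixels"][140:275,380:455],None,fx=4,fy=4,interpolation=2),cv2.resize(s["pixels"][240:375,340:460],None,fx=4,fy=4,interpolation=2)]
cv2.imwrite("pics/crop.png",np.hstack(o))
E
```

```text
[426.79047619 256.59047619] [420 252  14  10 105]
top knob [ 0.44345516 -0.02856741  0.05      ]
[352.81553398 310.11165049] [344 302  20  18 206] side knob [ 0.44467377 -0.02674988  0.044     ] proj of top (np.float64(352.8711974348437), np.float64(311.16269703729984))
[[391.31726 153.8069 ]
 [439.40002 149.8    ]
 [446.30347 232.6414 ]
 [398.2207  236.6483 ]]
[0.63192808 0.03785921 0.05      ]
[ 0.64043354 -0.05039407  0.05      ]
[ 0.48775277 -0.06376197  0.05      ]
[0.47906064 0.02371518 0.05      ]
```

View pics/crop.png

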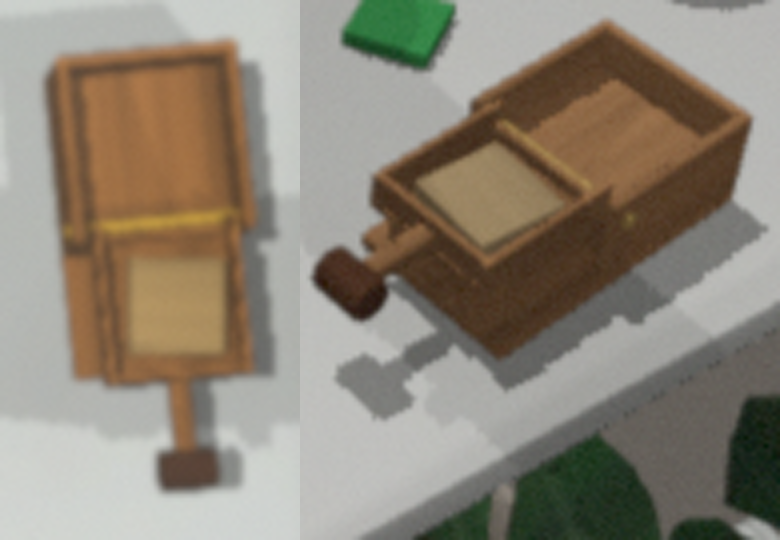

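The crop confirms the plain square tile in the pan, with a dark roller knob at the top-view pixel (427,257) and the brass hinge behind it. Next I check the plant's height along the approach and work out the shift.

Run:
```python
from h import *
from cell import readout
t=dict(np.load("pics/top0.npz"));s=dict(np.load("pics/side0.npz"))
P=[]
for im in(t,s):
    z=im["z_map"];v,u=np.nonzero(z>0);K=im["camera_matrix"];d=z[v,u]
    c=np.c_[(u-K[0,2])/K[0,0]*d,-(v-K[1,2])/K[1,1]*d,-d];P.append(R.from_rotvec(im["rotation"]).apply(c)+im["position"])
P=np.vstack(P)
print("max height grid (cm): rows x, cols y -0.6..0.2")
for x in np.arange(.1,.85,.05):
    print("%.2f"%x,[int(100*P[k,2].max()) if (k:=(abs(P[:,0]-x)<.025)&(abs(P[:,1]-y)<.025)).any() else None for y in np.arange(-.6,.21,.05)])
st=readout.observe();M=R.from_rotvec(st["ee_rot"]).as_matrix();print(M.round(3))
yaw=np.radians(5.1);X=np.array([np.cos(yaw),np.sin(yaw),0]);kn=np.array([.444,-.0277,.044])
print("yaw of tool x",np.degrees(np.arctan2(M[1,0],M[0,0])))
print("hinge",kn+.115*X, "tool shift to above knob",M.T@(kn-st["position"]))
```

```text
max height grid (cm): rows x, cols y -0.6..0.2
0.10 [-92, -92, -92, -92, -92, -92, -92, -92, -84, 0, 2, 32, 33, 6, 2, 0, -86]
0.15 [-92, -92, -92, -92, -92, -92, -92, -92, -84, 0, 0, 0, 0, 0, 0, 0, -84]
0.20 [-93, -58, -58, -58, -61, -65, -92, -92, -92, -92, -92, -92, -92, -92, -92, -92, -86]
0.25 [-53, -48, -48, -50, -50, -52, -93, None, None, None, None, None, None, None, None, None, None]
0.30 [-42, -41, -41, -32, -30, -30, -32, -34, None, None, 0, 0, 0, 0, 0, 0, 0]
0.35 [-36, -35, -25, -21, -20, -22, -23, -23, -26, None, 0, 0, 0, 0, 0, 0, 0]
0.40 [-27, -33, -17, -14, -14, -14, -15, -16, -19, -23, 0, 0, 0, 0, 0, 0, 0]
0.45 [-22, -23, -10, -8, -5, -5, -9, -11, -14, -18, 0, 5, 5, 1, 1, 1, 0]
0.50 [-22, -23, -40, -7, -6, -10, -7, -8, -11, -12, 0, 5, 5, 0, 1, 0, 0]
0.55 [-66, -27, -9, -2, 1, 3, 2, 0, -1, -4, 0, 5, 5, 5, 1, 1, 0]
0.60 [-66, -66, -9, 0, 9, 12, 13, 9, 7, 5, 0, 5, 5, 5, 1, 1, 0]
0.65 [-64, -66, -66, 3, 3, 11, -3, 11, 11, 9, 2, 5, 5, 5, 0, 1, 6]
0.70 [-64, -64, -66, -64, 11, 12, 7, 0, None, None, 0, 0, 0, 4, 5, 4, 20]
0.75 [None, -94, -93, -94, -94, 14, 9, 1, None, None, 0, 9, 9, 9, 4, 5, 20]
0.80 [-93, -94, None, -93, -93, -93, None, None, None, None, 0, 9, 9, 9, 15, 15, 20]
[[ 0.961  0.278 -0.   ]
 [ 0.278 -0.961  0.001]
 [-0.    -0.001 -1.   ]]
yaw of tool x 16.141526319635584
hinge [ 0.55854472 -0.01747716  0.044     ] tool shift to above knob [ 0.41882692 -0.47427033  0.18263691]
```

```bash
python3 -m creep '[[0,0,0,0.7,0.6],[0,0,0,0.7,0.6],[0,0,0,0.7,0.6],[0,0,0,0.7,0.6],[0.5,-0.85,0,0,0.6],[0.5,-0.85,0,0,0.6],[0.5,-0.85,0,0,0.6],[0.5,-0.85,0,0,0.6],[0.5,-0.85,0,0,0.6],[0.5,-0.85,0,0,0.6],[0.5,-0.85,0,0,0.6],[0.5,-0.85,0,0,0.6]]' 10; python3 -m creep '[[0.5,-0.85,0,0,0.6],[0.5,-0.85,0,0,0.6],[0.5,-0.85,0,0,0.6],[0.5,-0.85,0,0,0.6],[0.5,-0.85,0.3,0,0.6],[0.5,-0.85,0.3,0,0.6],[0.5,-0.85,0.4,0,0.6],[0.5,-0.85,0.5,0,0.6],[0,0,0.5,0,0.6],[0,0,0,0,0.6],[0,0,0,0,0.6]]'
cat > d.py <<'E'
from h import *
from cell import readout
import sys
st=readout.observe();M=R.from_rotvec(st["ee_rot"]).as_matrix()
g=st["position"]-.0188*M[:,2]; kn=np.array(eval(sys.argv[1]))
print("yaw",np.degrees(np.arctan2(M[1,0],M[0,0])),"units to knob",(M.T@(kn-g)/.04).round(2),"grasp",g.round(4),"F",np.round(st["force"],1),"w",round(st["width"],3),"gf",round(st["gripper_force"],1),"t",st["clock"],"tilt",M[:,2].round(3))
E
python3 d.py '[.444,-.0277,.044]'
```

```text
clock: 1.6
position: [0.31, -0.3142, 0.2266]
ee_rot: [-3.138, -0.135, 0.0]
force: [1.0, -0.4, 0.4]
width: 0.599
gripper_force: 0.0
clock: 2.98
position: [0.4458, -0.0313, 0.1472]
ee_rot: [3.138, 0.134, 0.0]
force: [0.7, 0.1, 0.7]
width: 0.596
gripper_force: 0.0
yaw 4.893970280608618 units to knob [-0.04 -0.09  3.05] grasp [ 0.4458 -0.0313  0.166 ] F [0.7 0.1 0.7] w 0.596 gf 0.0 t 2.975 tilt [ 0. -0. -1.]
```

```bash
python3 -m creep '[[-0.04,-0.09,0.5,0,0.6],[0,0,0.5,0,0.6],[0,0,0.7,0,0.6],[0,0,0,0,0.6],[0,0,0,0,0.6]]'
python3 d.py '[.444,-.0277,.044]'
python3 - <<'E'
from cell import vision
import cv2,numpy as np
a=vision.get_image("top")["pixels"];b=vision.get_image("side")["pixels"]
cv2.imwrite("pics/near.png",np.hstack([cv2.resize(x,None,fx=4,fy=4,interpolation=2) for x in(a[190:290,385:475],b[250:350,305:405])]))
E
```

```text
clock: 3.6
position: [0.4445, -0.0276, 0.0799]
ee_rot: [3.138, 0.134, 0.002]
force: [-0.8, 0.4, 0.3]
width: 0.601
gripper_force: 0.0
yaw 4.903064939274894 units to knob [-0.01 -0.    1.37] grasp [ 0.4445 -0.0276  0.0987] F [-0.8  0.4  0.3] w 0.601 gf 0.0 t 3.6 tilt [ 0.001 -0.    -1.   ]
```

View pics/near.png

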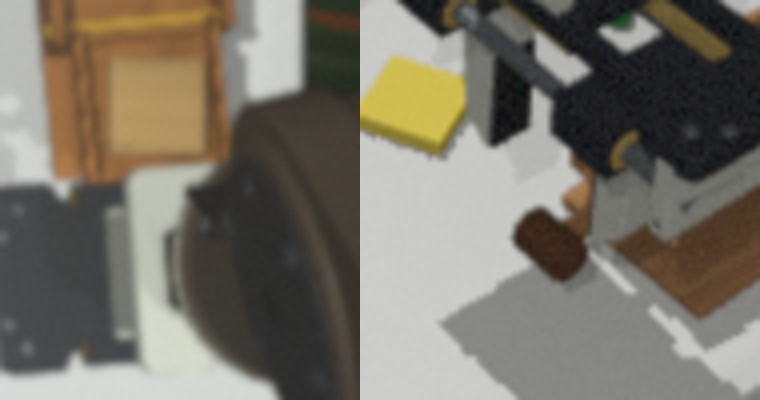

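The side crop has the knob at about (550,243), between the two fingers. I go down and pinch it.

```bash
python3 -m creep '[[0,0,0.5,0,0.6],[0,0,0.5,0,0.6],[0,0,0.37,0,0.6],[0,0,0,0,0.6],[0,0,0,0,0.1],[0,0,0,0,0.1],[0,0,0,0,0.1],[0,0,0,0,0.1],[0,0,0,0,0.1]]' 8
python3 d.py '[.444,-.0277,.044]'
```

```text
clock: 4.82
position: [0.4441, -0.0271, 0.0242]
ee_rot: [-3.139, -0.136, -0.001]
force: [-0.5, 2.7, 6.3]
width: 0.289
gripper_force: 8.0
yaw 4.967810987055204 units to knob [-0.    0.02 -0.02] grasp [ 0.4441 -0.0271  0.043 ] F [-0.5  2.7  6.3] w 0.289 gf 8.0 t 4.825 tilt [ 0.001  0.    -1.   ]
```

Run:
```python
import numpy as np
t=np.r_[np.arange(0,1.45,.12),np.arange(1.5,2.0,.06)]
x=-115*np.cos(t)+4*np.sin(t);z=115*np.sin(t)+4*np.cos(t)
for a in zip(t[1:].round(2),(np.diff(x)/40).round(2),(-np.diff(z)/40).round(2)):print(*a)
```

```text
0.12 0.03 -0.34
0.24 0.07 -0.34
0.36 0.11 -0.33
0.48 0.15 -0.31
0.6 0.19 -0.29
0.72 0.22 -0.27
0.84 0.25 -0.24
0.96 0.28 -0.2
1.08 0.3 -0.17
1.2 0.32 -0.13
1.32 0.33 -0.09
1.44 0.34 -0.05
1.5 0.17 -0.01
1.56 0.17 -0.0
1.62 0.17 0.01
1.68 0.17 0.02
1.74 0.17 0.03
1.8 0.17 0.04
1.86 0.17 0.05
1.92 0.16 0.06
1.98 0.16 0.07
```

```bash
python3 -m creep '[[0.03,0,-0.34,0,0.1],[0.07,0,-0.34,0,0.1],[0.11,0,-0.33,0,0.1],[0.15,0,-0.31,0,0.1],[0.19,0,-0.29,0,0.1],[0.22,0,-0.27,0,0.1],[0.25,0,-0.24,0,0.1],[0,0,0,0,0.1]]'
python3 d.py '[.444,-.0277,.044]'
python3 - <<'E'
from cell import vision
import cv2,numpy as np
a=vision.get_image("top")["pixels"];b=vision.get_image("side")["pixels"]
cv2.imwrite("pics/mid.png",np.hstack([cv2.resize(x,None,fx=3,fy=3,interpolation=2) for x in(a[140:280,360:480],b[200:340,320:460])]))
E
```

```text
clock: 5.82
position: [0.485, -0.0226, 0.1098]
ee_rot: [-3.137, -0.137, -0.001]
force: [-1.8, 5.5, 1.5]
width: 0.285
gripper_force: 8.0
yaw 4.994745026292331 units to knob [-1.03  0.04  2.12] grasp [ 0.485  -0.0226  0.1286] F [-1.8  5.5  1.5] w 0.285 gf 8.0 t 5.825 tilt [ 0.     0.001 -1.   ]
```

View pics/mid.png

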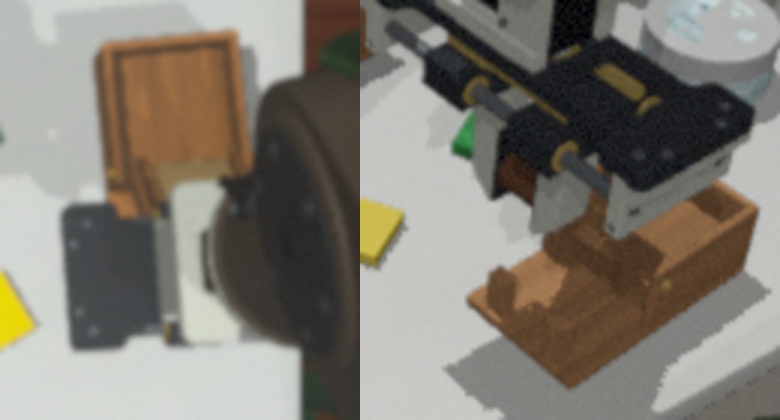

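The pan has lifted with the knob still pinched (side crop about (515,170)), and the arc matches the plan. I carry on over the top.

```bash
python3 -m creep '[[0.28,-0.03,-0.2,0,0.1],[0.3,0,-0.17,0,0.1],[0.32,0,-0.13,0,0.1],[0.33,0,-0.09,0,0.1],[0.34,0,-0.05,0,0.1],[0.17,0,-0.01,0,0.1],[0.17,0,0,0,0.1],[0.17,0,0.01,0,0.1],[0.17,0,0.02,0,0.1],[0.17,0,0.03,0,0.1],[0.17,0,0.04,0,0.1],[0.17,0,0.05,0,0.1]]'
python3 d.py '[.5586,-.0177,.040]'
python3 -m creep '[[0.16,0,0.06,0,0.1],[0,0,0,0,0.1],[0,0,0,0,0.1],[0,0,0,0,0.1],[0,0,0,0,0.1]]'
python3 d.py '[.5586,-.0177,.040]'
python3 - <<'E'
from cell import vision
import cv2,numpy as np
a=vision.get_image("top")["pixels"];b=vision.get_image("side")["pixels"]
cv2.imwrite("pics/over.png",np.hstack([cv2.resize(x,None,fx=3,fy=3,interpolation=2) for x in(a[120:260,360:480],b[180:320,340:480])]))
E
```

```text
clock: 7.42
position: [0.5949, -0.0104, 0.1293]
ee_rot: [-3.136, -0.138, -0.0]
force: [-1.4, 9.4, 0.8]
width: 0.283
gripper_force: 8.0
yaw 5.053159147627887 units to knob [-0.92  0.11  2.7 ] grasp [ 0.5949 -0.0104  0.1481] F [-1.4  9.4  0.8] w 0.283 gf 8.0 t 7.425 tilt [ 0.     0.003 -1.   ]
clock: 8.05
position: [0.6013, -0.0096, 0.127]
ee_rot: [-3.135, -0.139, -0.001]
force: [-1.5, 10.1, -0.4]
width: 0.283
gripper_force: 8.0
yaw 5.060551001487466 units to knob [-1.08  0.11  2.64] grasp [ 0.6013 -0.0097  0.1458] F [-1.5 10.1 -0.4] w 0.283 gf 8.0 t 8.05 tilt [ 0.     0.003 -1.   ]
```

View pics/over.png

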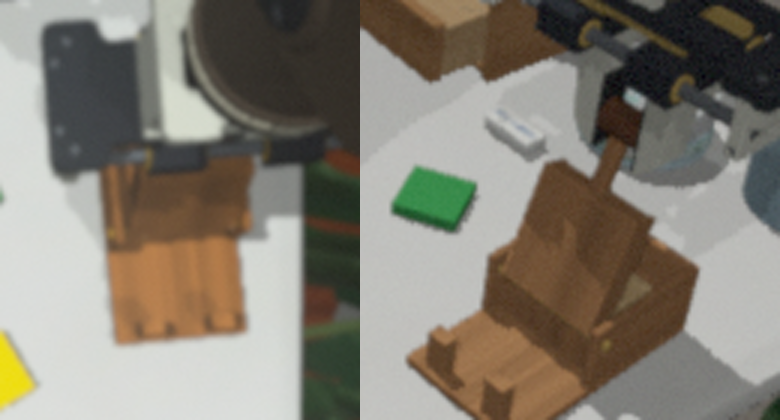

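The side crop shows the pan past upright and the pale tile in the well at crop (632,290). I relieve the sideways force and check the tile's height with the depth map.

```bash
python3 -m creep '[[0,-0.06,0,0,0.1],[0,0,0,0,0.1]]' ; python3 d.py '[.5586,-.0177,.040]'
python3 - <<'E'
from h import *
from cell import vision
s=vision.get_image("side");z=s["z_map"];K=s["camera_matrix"]
for u,v in[(430,277),(433,275),(428,279),(431,272),(435,279),(427,283)]:
    d=z[v,u];c=[(u-K[0,2])/K[0,0]*d,-(v-K[1,2])/K[1,1]*d,-d];print(u,v,s["pixels"][v,u],(R.from_rotvec(s["rotation"]).apply(c)+s["position"]).round(4))
E
```

```text
clock: 8.4
position: [0.6013, -0.0096, 0.127]
ee_rot: [-3.138, -0.136, -0.002]
force: [1.0, 4.7, 1.6]
width: 0.285
gripper_force: 8.0
yaw 4.959870171287983 units to knob [-1.08  0.11  2.64] grasp [ 0.6013 -0.0096  0.1458] F [1.  4.7 1.6] w 0.285 gf 8.0 t 8.4 tilt [ 0.001  0.001 -1.   ]
430 277 [ 71  98 113] [ 0.6036 -0.0321  0.0389]
433 275 [ 75 100 117] [ 0.6134 -0.0296  0.0365]
428 279 [ 65  89 106] [ 0.5993 -0.0324  0.0366]
431 272 [ 67  92 108] [ 0.6145 -0.0232  0.038 ]
435 279 [45 66 91] [ 0.5972 -0.0481  0.0507]
427 283 [51 72 90] [ 0.5796 -0.048   0.0506]
```

The tile lies flat with its top at z of about 37 mm, where 38 is expected. I swing the pan back down.

```bash
python3 -m creep '[[-0.16,0,-0.06,0,0.1],[-0.17,0,-0.05,0,0.1],[-0.17,0,-0.04,0,0.1],[-0.17,0,-0.03,0,0.1],[-0.17,0,-0.02,0,0.1],[-0.17,0,-0.01,0,0.1],[-0.17,0,0,0,0.1],[-0.17,0.02,0.01,0,0.1],[-0.34,0,0.05,0,0.1],[-0.33,0,0.09,0,0.1],[-0.32,0.01,0.13,0,0.1],[-0.3,0,0.17,0,0.1]]'; python3 d.py '[.444,-.0277,.044]'
python3 -m creep '[[-0.28,0.01,0.2,0,0.1],[-0.25,0,0.24,0,0.1],[-0.22,0.01,0.27,0,0.1],[-0.19,0,0.29,0,0.1],[-0.15,0,0.31,0,0.1],[-0.11,0,0.33,0,0.1],[-0.07,0,0.34,0,0.1],[-0.03,0,0.34,0,0.1],[0,0,0,0,0.1],[0,0,0,0,0.1]]'; python3 d.py '[.444,-.0277,.044]'
```

```text
clock: 9.95
position: [0.4946, -0.0213, 0.1164]
ee_rot: [3.138, 0.134, 0.0]
force: [3.5, -2.7, -4.6]
width: 0.282
gripper_force: 8.0
yaw 4.908643277424134 units to knob [-1.28  0.05  2.28] grasp [ 0.4946 -0.0213  0.1352] F [ 3.5 -2.7 -4.6] w 0.282 gf 8.0 t 9.95 tilt [ 0.    -0.001 -1.   ]
clock: 11.2
position: [0.4427, -0.027, 0.0231]
ee_rot: [3.138, 0.134, -0.003]
force: [1.4, -7.6, -2.0]
width: 0.283
gripper_force: 8.0
yaw 4.878443948115984 units to knob [ 0.03  0.02 -0.05] grasp [ 0.4428 -0.0269  0.0419] F [ 1.4 -7.6 -2. ] w 0.283 gf 8.0 t 11.2 tilt [-0.002 -0.001 -1.   ]
```

```bash
python3 -m creep '[[0.02,0.04,-0.02,0,0.1],[0,0,0,0,0.1],[0,0,0,0,0.6],[0,0,0,0,0.6],[0,0,0,0,0.6],[0,0,0,0,0.6],[0,0,-0.4,0,0.6],[0,0,-0.6,0,0.6],[0,0,-0.8,0,0.6],[0,0,-1,0,0.6],[0,0,-1,0,0.6],[0,0,-0.7,0,0.6]]'
python3 -m creep '[[-0.3,0.8,0,0,0.6],[-0.4,0.9,0,0,0.6],[-0.4,0.9,0,0,0.6],[-0.4,0.9,0,0,0.6],[-0.4,0.9,0,0,0.6],[-0.4,0.9,0,0,0.6],[-0.4,0.9,0,0,0.6],[-0.3,0.8,0,0,0.6],[0,0,0,0,0.6],[0,0,0,0,0.6]]'
python3 - <<'E'
from cell import vision
import cv2,numpy as np
a=vision.get_image("top")["pixels"];b=vision.get_image("side")["pixels"]
cv2.imwrite("pics/end.png",np.hstack([cv2.resize(x,None,fx=3,fy=3,interpolation=2) for x in(a[140:280,355:475],b[240:380,325:465])]))
cv2.imwrite("pics/end_top.png",a)
o=cv2.imread("pics/top0.png");print("chip region diff",np.abs(a[225:300,235:300].astype(int)-o[225:300,235:300]).mean())
E
```

```text
clock: 12.7
position: [0.445, -0.0272, 0.2066]
ee_rot: [3.138, 0.135, 0.003]
force: [0.6, 0.8, -0.3]
width: 0.599
gripper_force: 0.0
clock: 13.95
position: [0.3494, -0.3159, 0.2046]
ee_rot: [-3.138, -0.136, -0.0]
force: [0.2, 0.2, -0.9]
width: 0.598
gripper_force: 0.0
chip region diff 10.937094017094017
```

View pics/end.png

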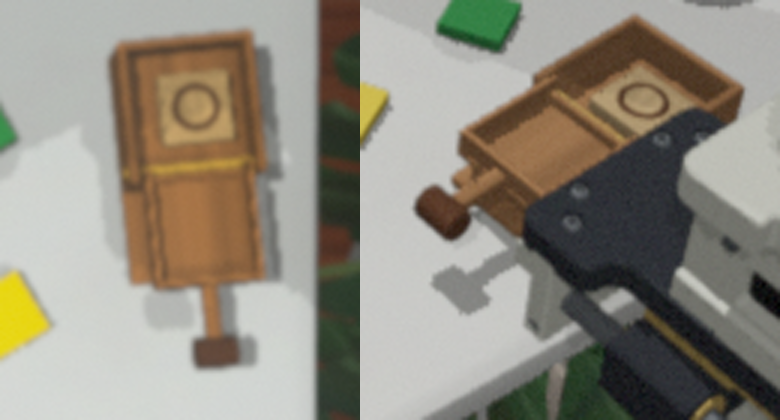

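The tile is in the well ring up (top crop about (196,104)), the pan is down and empty with its knob at (217,352), and the gripper is clear. The arm never went near the chip, so I hand in.

```bash
python3 -c "
from cell import sign_off
print(sign_off())"
```

```text
the job is handed in; nothing more can be done
None
```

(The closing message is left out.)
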